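# Lock off the gas changeover valve

## Task

The gas changeover manifold on the lab bench must be locked off before its hoses go on. With light fingertip pushes only, gripping nothing, swing the valve lever until the slot across its locking disc lines up with the lock bar, then push the bar by its knob right through the disc and into the keeper on the other side, as far as it goes. Leave the bottle, tube rack, plug and spanner where they are, and finish with the hand clear.

Things in the scene. Friction and masses are not known exactly. Their poses are not given: they have to be found in the camera images.
- manifold: Gas changeover manifold, bolted to the bench: grey painted base plate 150 x 200 x 8 mm, brass three-way valve, round gauge behind it; nothing on it is higher than 93 mm. Origin on the bench top below the valve stem; own x points away from the robot to the gauge, own y along the lock bar from keeper to knob. In these axes (mm) the plate covers x -60 to 90, y -100 to 100.
- disc_centre (a point): Centre of the top face of the steel locking disc, on the valve stem's vertical axis, 84 mm above the bench. The disc is 60 mm across, its slotted top part 14 mm thick. The slot, 16 mm wide and 14 mm deep, runs right across the top, open at both ends, at right angles to the lever, and turns with it.
- valve_lever (a joint): Angle of lever and disc about the stem, rad, counter-clockwise from above. 0: slot in line with the bar, lever along the manifold's own -x (to the robot); positive: lever towards the keeper side. Range -0.8 to 1.05, no stop or click at 0; starts at 0.45 to 1.0, stays where left; takes 2 N at 100 mm. Within 0.1 rad of 0 the entering bar trues the disc; farther off it butts on the rim.
- lever_end (a point): Point on top of the lever's grey plastic grip, on its centre line, 110 mm from the stem axis, 80 mm above the bench. The grip is 20 mm wide, spans 64 to 80 mm above the bench and 58 to 128 mm from the stem axis; between disc and grip the lever is a steel strip 14 mm wide, 64 to 70 mm above the bench. Own x points from the grip to the stem.
- lock_bar (a joint): How far the lock bar is pushed in, m, along the manifold's own -y: 0 drawn out, 0.100 against its stop (home) with its nose 4 mm out beyond the keeper. Starts at 0 to 0.005, slides with about 2 N, stays where it is left. Once the bar is in the slot the lever cannot turn.
- bar_knob (a point): Centre of the outer end face of the bar's round aluminium knob, the face to push, 77 mm above the bench; moves with the bar. Knob 32 mm across, 14 mm long, on the end of a straight steel bar 12 mm thick with a rounded nose. The face is 198 mm from the stem axis along the manifold's own y at bar 0, 98 mm when home.
- bar_guide (a point): Top centre of the fixed steel box section that guides the bar, 90 mm above the bench, on the manifold's own y axis 60 mm from the stem axis. The guide is 24 mm wide and covers own y 40 to 80 mm; the 4 mm rubber ring behind the bar's knob stops against it and gives about 1 mm for each 4 N.
- keeper_mouth (a point): Middle of the keeper's opening on the side facing the disc, 77 mm above the bench, 40 mm from the stem axis along the manifold's own -y. The keeper is a fixed box section 24 mm wide, 18 mm long, top at 90 mm, with a 14 mm square opening right through; the bar's nose goes in here.
- spanner_grip (a point): Bystander: the grip of a loose steel spanner, 150 mm long, lying flat on the bench on the robot's side of the lock bar, lower than 20 mm.
- reagent_bottle: Bystander: a loose white plastic reagent bottle with blue cap, 64 mm across, 130 mm tall, standing beyond the keeper side; origin at the centre of its foot.
- blank_plug: Bystander: a loose brass blanking plug, 30 mm across and 36 mm tall, standing on its hexagon head beyond the lock bar; origin at the centre of its foot.
- tube_rack: Bystander: a loose white tube rack with tubes, 60 x 160 mm and 102 mm tall, standing beyond the manifold; origin under its centre.

How it is judged:
By the outcome, as a careful person would: the job done as asked, in the order asked, and still so for the second after the job is handed in, with the robot touching nothing.
It also fails if it takes over 64 s, if anything falls off the work surface, if the arm or the gripper's body presses on something with over 40 N, if the wrist force passes 120 N, or if a joint passes its speed limit or range.

## Robot

A 6-joint arm with a two-finger parallel gripper is mounted at the origin on the work surface. World frame = base frame: x ahead of the robot, y to its left, z up, the work surface at z = 0. Lengths are in mm, angles in rad, forces in N, time in s.
With the tool pointing down it reaches from about 300 to 775 mm from the base axis. Payload 14.6 kg.
Tool frame: the origin (TCP) lies at the very end of the fingers, on their centre line; the grasp point (between the pads) lies 19 mm behind it; z points along the fingers, y is the line along which they close (so a half turn about z gives the same grasp; the last joint's range is limited). The gripper opens to 94 mm and grips with 3 to 60 N. Pads are 16 mm wide; open, the fingers measure 119 mm over their backs; the gripper's body (75 mm by 177 mm) begins 78 mm behind the grasp point.
Start: joints at [-1.216, 0.3, 1.521, -0, 1.321, -0.067], TCP at [225.164, -501.787, 205.446] pointing down, gripper open.
Joint ranges: [-3.03, 3.03], [-0.79, 2.21], [0.23, 2.52], [-1.04, 4.18], [0, 3.07], [-2.55, 2.55]. Speed limits (rad/s): [2.22, 2.22, 2.57, 3.14, 3.14, 3.14].

## Interface

Orientations are given as [roll, pitch, yaw] about the fixed x, y, z axes, in that order (R = Rz(yaw) Ry(pitch) Rx(roll)).
In Python, from cell import manip, optics gives the robot as it stands.
- The arm moves only by the shell command python3 -m crank 'ROWS' [FORCE]. ROWS is JSON, a list of rows, each a list of 7 numbers: the opening in per cent of the stroke, from 0 (shut) to 100 (fully open), then the shift along the tool's x, y, z in mm, then the turn, a rotation vector about the tool's x, y, z in rad. A call has 1 to 10 rows; each row is the pose to reach, as a shift and turn from the pose commanded when the call began, along the tool's axes at that moment; what a row does not reach only later rows make up. A row lasts 1/10 s, in which the tool goes at most 50 mm and 8.59 degrees, less where a joint would pass 70% of its speed; a pose out of reach is approached as far as the arm can. A call with a gripper value outside its range is refused whole. The fingers move at their own pace and stop on an object; FORCE is the grip in N (left out, the last holds). Time passes only in rows, so rows that repeat a pose let the fingers close. It gives the time, the measured TCP pose, the force, the opening and the grip force at its end, in the units of the state.
- manip.read_state(): the state, without advancing time (a new reading comes with each control period).
- optics.camera(name): name is "scene" or "top"; returns (picture, depth): 420x560x3 uint8, red, green, blue; 420x560 float32, mm along the optical axis (not along the pixel's ray), 0 where there is no reading.
- optics.calibration(name): a dict with "camera_matrix" (3x3 intrinsics, pixels), "k1" (the pictures are not rectified: a ray, as slopes to the right and down, at radius r is drawn at 1 + k1 r^2 times it, then the intrinsics apply), "R" (3x3) and "t" (3): a world point X has camera coordinates R X + t. Camera axes: x right, y down, z forward; pixel columns grow to the right and rows downward; lengths in mm; the calibration is good to about 2 mm. A picture is of the moment at which its call begins. calibration takes no time and is no camera call.
- manip.sign_off(): hands the job in; it is judged then, once.
The state is a dict: "clock": time; "joints": joint angles; "qd": joint speeds; "effort": joint torques, N m; "eef_pos": TCP position; "eef_rot": TCP orientation; "wrist_force": force on the tool from outside, world axes, zero at the start; "moment": the same for the moment, N m; "finger_gap": finger opening in mm; "finger_force": force on a finger pad.
Only numpy, scipy, OpenCV 4.12 (cv2) and the standard library are available. Lean on these libraries where they do the work, as an engineer would, in place of code of your own. Each camera call takes 0.05 s, during which the arm holds its last target. There are 200 camera calls.

## Working session

There is one attempt and no reset: what is moved stays moved. The work goes in short steps, Python scripts to look and compute and a shell command to move; the robot and the scene stay as the last step left them, time stands still between calls to the robot, and variables do not carry over. Pictures are saved under pics/ and viewed, at most 10 in all, crops included, and the job is handed in when it is done.

```bash
mkdir -p pics; ls
cat > h.py <<'E'
import numpy as np, cv2
from cell import manip, optics
def snap(n,f):
    p,d=optics.camera(n); cv2.imwrite('pics/'+f+'.png',p[:,:,::-1]); np.savez('pics/'+f,p=p,d=d); return p,d
def ray(n,uv):
    c=optics.calibration(n);K=np.array(c["camera_matrix"],float);R=np.array(c["R"]);t=np.array(c["t"])
    uv=np.array(uv,float).reshape(-1,1,2)
    x=cv2.undistortPoints(uv,K,np.array([c["k1"],0,0,0.]))[:,0]
    return -R.T@t,np.c_[x,np.ones(len(x))]@R
def onplane(n,uv,z):
    o,r=ray(n,uv); return o+r*((z-o[2])/r[:,2])[:,None]
E
python3 - <<'E'
from h import *
for n in("scene","top"):
    snap(n,n+"0"); c=optics.calibration(n); print(n,-np.array(c["R"]).T@np.array(c["t"]),c["k1"],c["camera_matrix"])
print(manip.read_state())
E
```

```text
pics
scene [972.21080781 562.52393402 752.62587303] -0.1308671287819241 [[545.25051146   0.         281.41674493]
 [  0.         545.25051146 201.56793699]
 [  0.           0.           1.        ]]
top [ 460.21477207  -44.47875178 1143.44894548] -0.17928157207197776 [[522.56445658   0.         276.07676603]
 [  0.         522.56445658 199.79845438]
 [  0.           0.           1.        ]]
{'clock': 0.1, 'joints': array([-1.21558804e+00,  3.00410324e-01,  1.52148455e+00, -2.37855258e-05,
        1.32072399e+00, -6.66023466e-02]), 'qd': array([-0.00075935, -0.00234489, -0.00159444, -0.00123466, -0.0007899 ,
        0.00094241]), 'effort': array([ 1.46300295e-04, -5.32647407e+01, -3.53288949e+01,  7.08285207e-02,
        2.34139472e-02, -9.25436461e-05]), 'eef_pos': array([ 225.08798213, -501.5816208 ,  204.96051037]), 'eef_rot': array([-3.14056719e+00, -4.53087162e-05,  4.21816506e-01]), 'wrist_force': array([-0.28454625, -0.29172395,  0.45021731]), 'moment': array([-0.03266617,  0.03083175, -0.03516014]), 'finger_force': 0.0, 'finger_gap': 94.10355990912763}
```

View pics/top0.png

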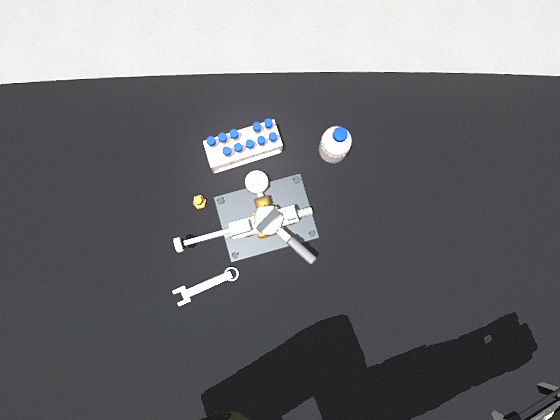

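View pics/scene0.png

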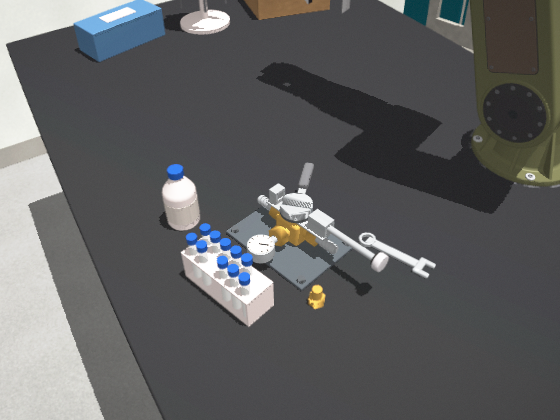

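The top view shows the knob near (180,244), guide (240,228), disc (267,221), keeper (290,213) and lever end (313,259). The spanner is at (205,287), plug (200,201), bottle (336,145) and rack (243,145). The scene view has the knob at (380,262) and the disc at (297,206).

Run:
```python
from h import *
p=np.load('pics/top0.npz')['p'];q=np.load('pics/scene0.npz')['p']
a=cv2.resize(p[165:305,160:330],None,fx=4,fy=4,interpolation=cv2.INTER_CUBIC)
cv2.imwrite('pics/topc.png',a[:,:,::-1])
b=cv2.resize(q[150:290,250:440],None,fx=4,fy=4,interpolation=cv2.INTER_CUBIC)
cv2.imwrite('pics/scenec.png',b[:,:,::-1])
for n,uv,z in(("knob",(180,244),77),("guide",(240,228),90),("disc",(267,221),84),("keeper",(290,213),90),("lev",(313,259),80),("spanA",(180,297),10),("spanB",(232,273),10)):
    print(n,onplane("top",uv,z))
```

```text
knob [[544.41973419 135.66431836  77.        ]]
guide [[573.58879732  11.28492157  90.        ]]
disc [[587.42622095 -43.69052833  84.        ]]
keeper [[602.07143891 -90.82726222  90.        ]]
lev [[ 508.01765316 -135.50429575   80.        ]]
spanA [[435.12109946 147.36363078  10.        ]]
spanB [[484.93054082  34.23834508  10.        ]]
```

View pics/topc.png

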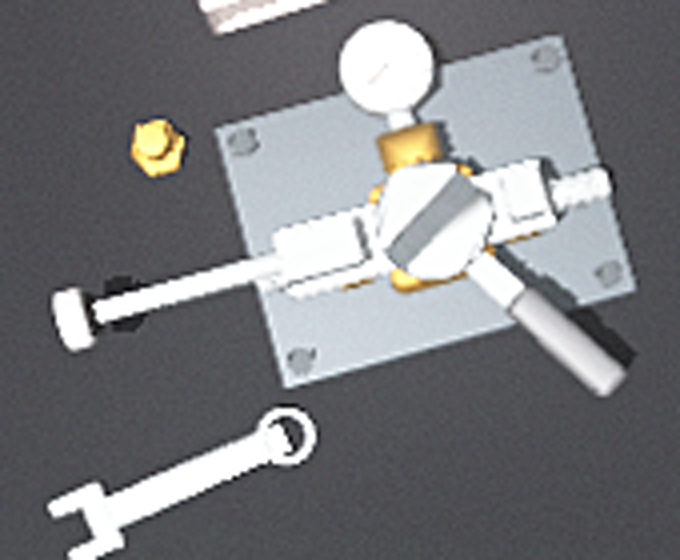

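View pics/scenec.png

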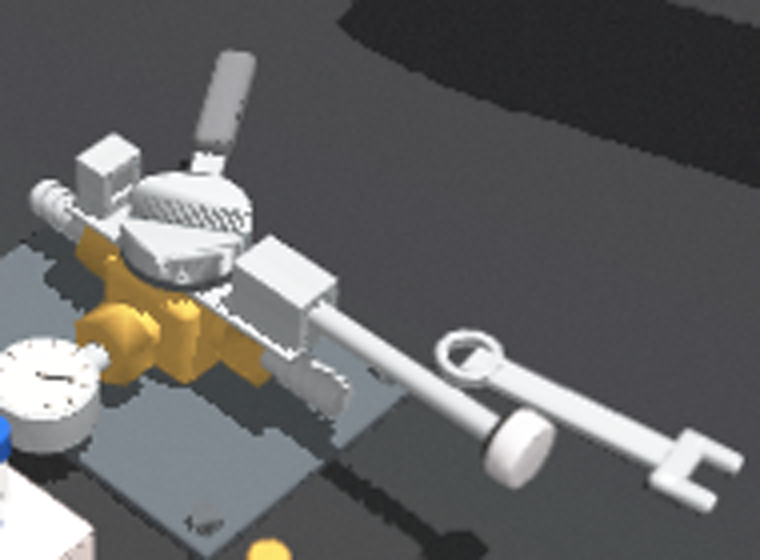

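The zoomed top crop shows plate corners at (215,130), (565,37), (636,290) and (288,388). The disc is at about (437,222), the knob's outer face at about (60,322) and the grip's end at about (612,385). The slot runs at right angles to the lever, well off the bar line.

Run:
```python
from h import *
f=lambda U:(np.array(U,float)+.5)/4-.5+[160,165]
P=onplane("top",f([(215,130),(565,37),(636,290),(288,388)]),8)[:,:2]
print(P, [np.linalg.norm(P[i]-P[i-1]) for i in range(4)])
ey=(P[0]-P[1]+P[3]-P[2]); ey/=np.linalg.norm(ey); ex=np.array([ey[1],-ey[0]])
c=P.mean(0)-15*ex; print("origin",c,"yaw",np.arctan2(ex[1],ex[0]))
def own(U,z):
    w=onplane("top",f(U),z)[:,:2]; return w,np.c_[(w-c)@ex,(w-c)@ey]
for n,U,z in(("disc",(437,222),84),("knobface",(60,322),77),("guide",(318,250),90),("keep",(527,193),90),("gripend",(607,377),80),("gripin",(520,300),80),("rod along",(180,290),83),):
    print(n,*own([U],z))
# bar via masks: scene ray for knob face centre
g=lambda U:(np.array(U,float)+.5)/4-.5+[250,150]
w=onplane("scene",g([(527,452),(188,210)]),77)[:,:2];print("scene knobface",w,np.c_[(w-c)@ex,(w-c)@ey])
```

```text
[[ 651.99127873   73.5142788 ]
 [ 700.25787102 -121.05821903]
 [ 558.59521381 -155.52465693]
 [ 509.54745545   34.8469721 ]] [np.float64(147.59879199935085), np.float64(200.4697504405795), np.float64(145.7952118173896), np.float64(196.58850357888008)]
origin [590.55545292 -45.73176868] yaw 0.24761337684494877
disc [[589.14175377 -47.55447894]] [[-1.81731107 -1.42063312]]
knobface [[542.29252311 146.79473435]] [[  0.39556372 198.48326956]]
guide [[575.40720252  13.03418302]] [[-0.28323485 60.68629457]]
keep [[602.26691208 -93.63435542]] [[ -0.38622357 -49.3119349 ]]
gripend [[ 508.35641911 -132.20082226]] [[-100.88474522  -63.68552871]]
gripin [[548.64450073 -89.00925505]] [[-51.23958822 -31.68553832]]
rod along [[557.09515511  84.08877665]] [[ -0.62193785 134.0618466 ]]
scene knobface [[543.97247694 141.34612201]
 [586.48869206 -53.44349079]] [[  0.68887425 192.78909795]
 [ -5.83279751  -6.47978973]]
```

```bash
python3 -m crank '[[0,20,-9,0,0,0,0.01],[0,60,-26,0,0,0,0.03],[0,105,-45,0,0,0,0.05],[0,150,-65,0,0,0,0.07],[0,195,-84,0,0,0,0.09],[0,240,-104,0,0,0,0.11],[0,285,-123,0,0,0,0.13],[0,330,-143,0,0,0,0.15],[0,370,-160,0,0,0,0.174],[0,400,-173,0,0,0,0.174]]' 20
python3 -m crank '[[0,20,-10,0,0,0,0],[0,35,-20,0,0,0,0],[0,35,-20,0,0,0,0],[0,35,-20,0,0,0,0]]'
```

```text
clock: 1.1
eef_pos: [520.5, -177.9, 205.1]
eef_rot: [-3.141, 0.0, 0.248]
wrist_force: [-0.7, -1.5, 0.0]
finger_gap: 17.2
finger_force: 0.0
clock: 1.5
eef_pos: [548.0, -152.5, 205.2]
eef_rot: [-3.141, 0.001, 0.248]
wrist_force: [0.1, -0.1, 0.2]
finger_gap: 0.5
finger_force: 0.0
```

```bash
python3 -m crank '[[0,0,0,20,0,0,0],[0,0,0,50,0,0,0],[0,0,0,85,0,0,0],[0,0,0,115,0,0,0],[0,0,0,132,0,0,0],[0,0,0,137,0,0,0],[0,0,0,137,0,0,0],[0,0,0,137,0,0,0]]'
python3 -m crank '[[0,-1,-6,0,0,0,0],[0,-3,-12,0,0,0,0],[0,-4,-18,0,0,0,0],[0,-8,-23,0,0,0,0],[0,-12,-27,0,0,0,0],[0,-15,-31,0,0,0,0],[0,-18,-36,0,0,0,0],[0,-21,-40,0,0,0,0],[0,-24,-45,0,0,0,0],[0,-24,-45,0,0,0,0]]'
python3 - <<'E'
from h import *
p,_=snap("top","top1"); cv2.imwrite('pics/top1c.png',cv2.resize(p[165:305,160:330],None,fx=4,fy=4,interpolation=cv2.INTER_CUBIC)[:,:,::-1])
E
```

```text
clock: 2.3
eef_pos: [548.6, -152.8, 69.7]
eef_rot: [3.141, -0.001, 0.247]
wrist_force: [-0.1, 0.5, 0.6]
finger_gap: 0.7
finger_force: 0.0
clock: 3.3
eef_pos: [513.4, -114.0, 68.4]
eef_rot: [-3.141, 0.001, 0.248]
wrist_force: [-0.0, 0.1, 0.0]
finger_gap: 0.2
finger_force: 0.0
```

View pics/top1c.png

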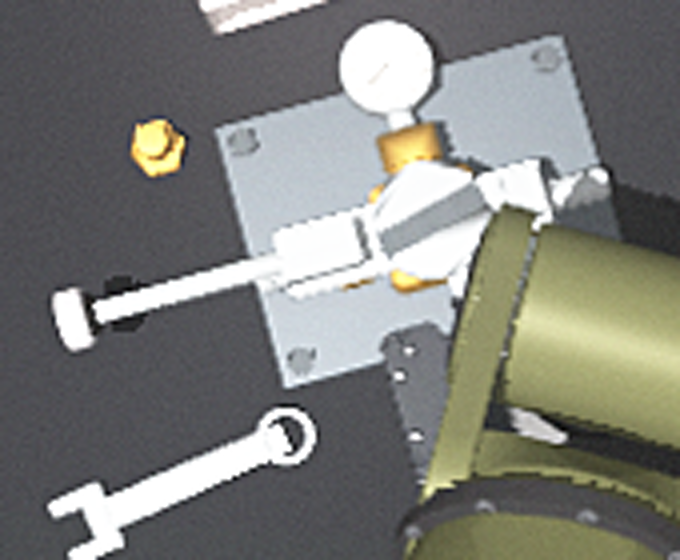

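The slot (dark band from about (385,245) to (475,190)) has turned most of the way toward the bar line, so the push works. I'll continue slowly.

```bash
python3 -m crank '[[0,-2,-4,0,0,0,0],[0,-3,-8,0,0,0,0],[0,-5,-12,0,0,0,0],[0,-6,-15,0,0,0,0],[0,-7,-18,0,0,0,0],[0,-8,-21,0,0,0,0],[0,-8,-23,0,0,0,0],[0,-9,-24,0,0,0,0],[0,-9,-24,0,0,0,0],[0,-9,-24,0,0,0,0]]'
python3 -m crank '[[0,0,10,0,0,0,0],[0,0,30,0,0,0,0],[0,0,50,-5,0,0,0],[0,0,60,-40,0,0,0],[0,0,60,-85,0,0,0],[0,-20,60,-120,0,0,0],[0,-60,70,-130,0,0,0],[0,-100,80,-130,0,0,0],[0,-140,90,-130,0,0,0],[0,-140,90,-130,0,0,0]]'
python3 - <<'E'
from h import *
p,_=snap("top","top2"); cv2.imwrite('pics/top2c.png',cv2.resize(p[165:305,160:330],None,fx=4,fy=4,interpolation=cv2.INTER_CUBIC)[:,:,::-1])
E
```

```text
clock: 4.35
eef_pos: [499.2, -93.3, 68.3]
eef_rot: [-3.141, 0.0, 0.248]
wrist_force: [0.3, -0.3, 0.4]
finger_gap: 0.5
finger_force: 0.0
clock: 5.35
eef_pos: [383.0, -216.9, 198.8]
eef_rot: [3.141, 0.0, 0.245]
wrist_force: [0.4, 1.2, -0.0]
finger_gap: 0.2
finger_force: 0.0
```

View pics/top2c.png

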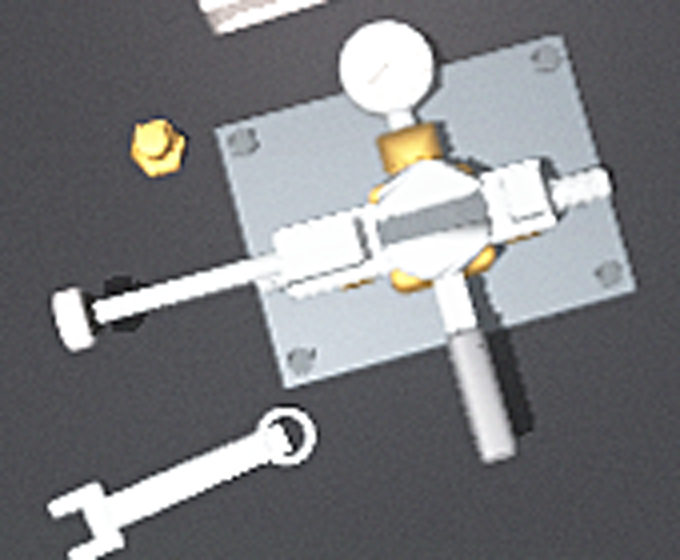

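The lever now points almost along the plate's short side: the grip runs from about (467,335) to (497,457) and the slot from (380,238) to (488,207). Next I'll measure the angle.

Run:
```python
from h import *
p=np.load('pics/top2.npz')['p'].astype(int)
f=lambda U:(np.array(U,float)+.5)/4-.5+[160,165]
c=np.array([590.2,-46.2]);y=.248;ex=np.array([np.cos(y),np.sin(y)]);ey=np.array([-ex[1],ex[0]])
def own(U,z):
    w=onplane("top",f(U),z)[:,:2]-c; return np.c_[w@ex,w@ey]
for nm,U,z in(("grip",[(467,338),(497,452)],80),("stem-end",[(437,222),(496,452)],82),("strip",[(452,280),(461,325)],70)):
    o=own(U,z);d=o[1]-o[0];print(nm,o.round(1),"theta",np.arctan2(-d[1],-d[0]))
# slot: gray pixels darker within disc
U=p[165:305,160:330].sum(2)/3
v,u=np.mgrid[0:140,0:170]; m=(np.hypot(u-109,v-55)<12)&(U>80)&(U<190)
pts=np.c_[u[m]+160,v[m]+165].astype(float); w=onplane("top",pts,77)[:,:2]-c
vx,vy,x0,y0=cv2.fitLine(np.c_[w@ex,w@ey].astype(np.float32),cv2.DIST_HUBER,0,.01,.01).ravel();print("slot",m.sum(),vx,vy,np.arctan(-vx/vy))
s=manip.read_state();e=s["eef_pos"][:2]-c;print("tcp own",e@ex,e@ey,s["eef_pos"])
```

```text
grip [[-6.220e+01 -1.000e-01]
 [-1.219e+02  8.000e-01]] theta -0.014602664148192222
stem-end [[  -1.1   -1.1]
 [-121.8    1.4]] theta -0.020556861850818613
strip [[-30.8  -0.9]
 [-54.4   0.8]] theta -0.0739515222084654
slot 162 0.031180887 0.99951375 -0.031185942
tcp own -241.04352719269568 -114.42860771161192 [ 384.61942079 -216.2956017   198.8706814 ]
```

Lever angle is about −0.02 rad, well inside tolerance. Now to the knob side.

```bash
python3 -m crank '[[0,10,-15,0,0,0,0],[0,34,-50,0,0,0,0],[0,60,-88,0,0,0,0],[0,86,-126,0,0,0,0],[0,112,-165,0,0,0,0],[0,139,-204,0,0,0,0],[0,166,-244,0,0,0,0],[0,193,-284,0,0,0,0],[0,217,-320,0,0,0,0],[0,235,-345,0,0,0,0]]'
python3 -m crank '[[0,4,-6,0,0,0,0],[0,6,-9,0,0,0,0],[0,6,-9,20,0,0,0],[0,6,-9,60,0,0,0],[0,6,-9,100,0,0,0],[0,6,-9,126,0,0,0],[0,6,-9,133,0,0,0],[0,6,-9,133,0,0,0],[0,6,-9,133,0,0,0]]'
python3 - <<'E'
from h import *
c=np.array([590.2,-46.2]);y=.248;ex=np.array([np.cos(y),np.sin(y)]);ey=np.array([-ex[1],ex[0]])
s=manip.read_state();e=s["eef_pos"][:2]-c;print("tcp own",e@ex,e@ey,s["eef_pos"],s["eef_rot"])
q,_=snap("scene","sc3"); cv2.imwrite('pics/sc3c.png',cv2.resize(q[120:300,240:500],None,fx=3,fy=3,interpolation=cv2.INTER_CUBIC)[:,:,::-1])
E
```

```text
clock: 6.4
eef_pos: [529.6, 180.6, 197.9]
eef_rot: [-3.141, 0.0, 0.25]
wrist_force: [-0.0, -0.8, 0.0]
finger_gap: 0.5
finger_force: 0.0
clock: 7.3
eef_pos: [533.4, 187.1, 67.1]
eef_rot: [-3.142, -0.002, 0.247]
wrist_force: [0.3, -0.3, 0.3]
finger_gap: 0.8
finger_force: 0.0
tcp own 2.2218077838804042 240.120122540359 [533.41259245 187.11909485  67.09729613] [-3.14156963e+00 -2.21324836e-03  2.47300149e-01]
```

View pics/sc3c.png

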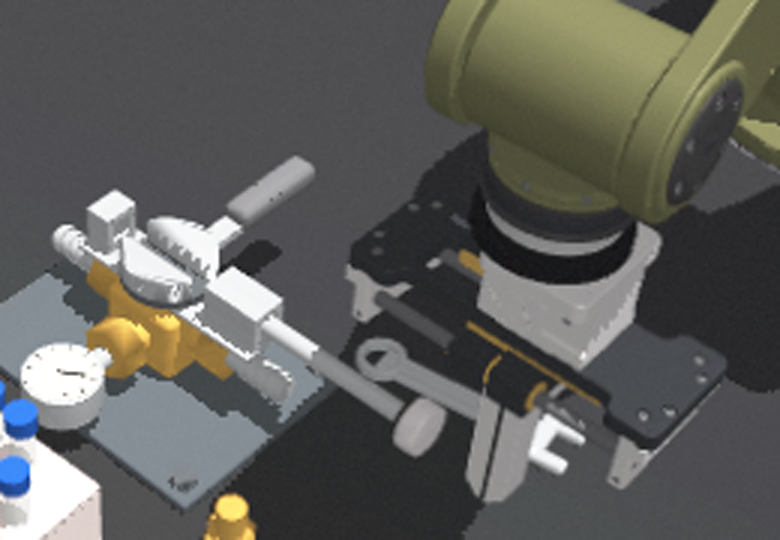

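The closed fingers (about (495,445) in the crop) stand outside the knob face (420,428) and in line with it. I'll push now, watching the force.

```bash
python3 -m crank '[[0,-1,6,0,0,0,0],[0,-2,12,0,0,0,0],[0,-2,18,0,0,0,0],[0,-2,23,0,0,0,0],[0,-2,28,0,0,0,0],[0,-2,33,0,0,0,0],[0,-2,38,0,0,0,0],[0,-2,43,0,0,0,0],[0,-2,47,0,0,0,0],[0,-2,50,0,0,0,0]]'
python3 -m crank '[[0,0,4,0,0,0,0],[0,0,8,0,0,0,0],[0,0,12,0,0,0,0],[0,0,16,0,0,0,0],[0,0,20,0,0,0,0],[0,0,24,0,0,0,0],[0,0,28,0,0,0,0],[0,0,32,0,0,0,0],[0,0,36,0,0,0,0],[0,0,38,0,0,0,0]]'
```

```text
clock: 8.35
eef_pos: [543.0, 138.0, 65.5]
eef_rot: [-3.142, -0.0, 0.248]
wrist_force: [0.6, 2.5, -0.1]
finger_gap: 0.6
finger_force: 1.0
clock: 9.35
eef_pos: [552.3, 101.1, 65.5]
eef_rot: [3.142, -0.0, 0.248]
wrist_force: [1.8, 2.9, 0.1]
finger_gap: 0.5
finger_force: 1.0
```

```bash
python3 -m crank '[[0,0,4,0,0,0,0],[0,0,8,0,0,0,0],[0,0,12,0,0,0,0],[0,0,16,0,0,0,0],[0,0,20,0,0,0,0],[0,0,24,0,0,0,0],[0,0,28,0,0,0,0],[0,0,32,0,0,0,0],[0,0,35,0,0,0,0],[0,0,37,0,0,0,0]]'
python3 -m crank '[[0,0,1,0,0,0,0],[0,0,2,0,0,0,0],[0,0,2,0,0,0,0],[0,0,2,0,0,0,0]]'
```

```text
clock: 10.35
eef_pos: [561.3, 65.3, 65.5]
eef_rot: [3.142, -0.0, 0.248]
wrist_force: [1.1, 2.6, 0.1]
finger_gap: 0.5
finger_force: 1.0
clock: 10.75
eef_pos: [561.6, 63.6, 65.3]
eef_rot: [3.141, 0.001, 0.248]
wrist_force: [0.3, 0.3, -0.6]
finger_gap: 0.4
finger_force: 0.0
```

```bash
python3 -m crank '[[0,0,1,0,0,0,0],[0,0,2,0,0,0,0],[0,0,3,0,0,0,0],[0,0,3,0,0,0,0],[0,0,3,0,0,0,0]]'
python3 -m crank '[[0,0,1,0,0,0,0],[0,0,1,0,0,0,0],[0,0,1,0,0,0,0]]'
```

```text
clock: 11.25
eef_pos: [562.5, 60.6, 65.4]
eef_rot: [3.141, 0.0, 0.248]
wrist_force: [-0.3, -0.1, -0.8]
finger_gap: 0.6
finger_force: 0.3
clock: 11.55
eef_pos: [562.5, 60.5, 65.4]
eef_rot: [-3.14, 0.0, 0.248]
wrist_force: [-3.1, 7.1, 1.1]
finger_gap: 0.4
finger_force: 3.5
```

```bash
python3 -m crank '[[0,0,1,0,0,0,0],[0,0,1,0,0,0,0],[0,0,1,0,0,0,0],[0,0,1,0,0,0,0]]'
python3 -m crank '[[0,0,-8,0,0,0,0],[0,0,-25,0,0,0,0],[0,0,-45,-5,0,0,0],[0,0,-50,-40,0,0,0],[0,0,-50,-85,0,0,0],[0,-30,-60,-120,0,0,0],[0,-70,-80,-130,0,0,0],[0,-110,-110,-130,0,0,0],[0,-140,-130,-130,0,0,0],[0,-140,-130,-130,0,0,0]]'
python3 - <<'E'
from h import *
p,_=snap("top","top4"); q,_=snap("scene","sc4")
a=cv2.resize(p[165:305,170:330],None,fx=3,fy=3,interpolation=cv2.INTER_CUBIC);b=cv2.resize(q[150:290,245:350],None,fx=3,fy=3,interpolation=cv2.INTER_CUBIC)
cv2.imwrite('pics/fin.png',np.hstack([a,b])[:,:,::-1])
c=np.array([590.2,-46.2]);y=.248;ex=np.array([np.cos(y),np.sin(y)]);ey=np.array([-ex[1],ex[0]])
for n in("sc4","top4","sc3","top2"):
    print(n,manip.read_state()["eef_pos"])if n=="sc4" else 0
E
```

```text
clock: 11.95
eef_pos: [562.5, 60.5, 65.4]
eef_rot: [-3.139, 0.0, 0.248]
wrist_force: [-4.7, 13.4, 1.5]
finger_gap: 0.5
finger_force: 6.9
clock: 12.95
eef_pos: [392.5, 152.0, 196.0]
eef_rot: [-3.142, -0.001, 0.25]
wrist_force: [0.1, 0.4, -0.1]
finger_gap: 0.5
finger_force: 0.0
sc4 [395.30540975 151.15597203 195.99272444]
```

View pics/fin.png

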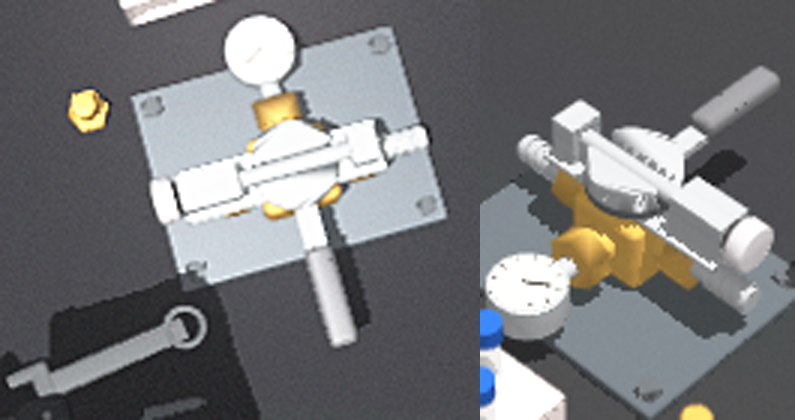

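The final views show the bar lying across the disc slot, from the guide at (210,187) into the keeper at (365,143). The knob is hard up against the guide at (165,197), the bystanders haven't moved and the hand is clear. The TCP stopped advancing as the force rose to 14 N, so the bar is home against its stop.

```bash
python3 -c "
from cell import manip; print(manip.sign_off())"
```

```text
the job is handed in; nothing more can be done
None
```

The job is handed in: the lever is lined up, the lock bar is pushed through the disc into the keeper and hard against its stop, the bystanders are where they were, and the hand is clear.

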